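# Slide a grinding jar into its vee stop and shut the gate

### The arm

A 7-joint arm with a two-finger parallel gripper is mounted at the origin on the work surface. World frame = base frame: x ahead of the robot, y to its left, z up, the work surface at z = 0. Lengths are in mm, angles in rad, forces in N, time in s.
With the tool pointing down it reaches from about 400 to 875 mm from the base axis. Payload 4.4 kg.
Tool frame: the origin (TCP) lies at the very end of the fingers, on their centre line; the grasp point (between the pads) lies 19 mm behind it (grip_depth is the distance from the TCP to the grasp point, in mm); z points along the fingers, y is the direction in which the jaws open and shut (so a half turn about z gives the same grasp; the last joint's range is limited). The gripper opens to 85 mm and grips with 20 to 120 N. Pads are 22 mm wide; open, the fingers measure 114 mm over their backs; the gripper's body (76 mm by 85 mm) begins 54 mm behind the grasp point. The pads swing forward as they close: fully open they stand 13 mm farther back than shut.
Start: joints at [1.257, 0.628, 0.038, 1.517, -0.027, 0.996, -0.02], TCP at [159.454, -630.153, 231.313] pointing down, gripper open.
Joint ranges: [-3.06, 3.06], [-0.37, 2.12], [-1.25, 1.32], [0.18, 2.47], [-1.1, 4.24], [0.23, 1.98], [-2.94, 2.94]. Speed limits (rad/s): [2.57, 2.57, 3.14, 3.14, 3.14, 3.14, 3.14].

### API

Orientations are given as [roll, pitch, yaw] about the fixed x, y, z axes, in that order (R = Rz(yaw) Ry(pitch) Rx(roll)).
In Python, from cell import read_state, get_image, finish_job, recognise, outline_of, grip_depth gives the robot as it stands. The module is installed in compiled form; this text tells all that it offers.
- The arm moves only by the tool send_rows, never from a script. Its argument "rows" is a list of rows, each a list of 5 numbers: the gripper command: -1 is shut, 1 is fully open, values between are in proportion, then the shift along the tool's x, y, z in m, then the turn about the tool's z in rad. In form: [[claw, tx, ty, tz, roll], ...]. A call has 1 to 12 rows; each row shifts and turns the pose as measured when the row begins, along the tool's axes as they then stand; what a row does not reach is not made up. A row lasts 1/12 s, in which the tool goes at most 41.7 mm and 7.16 degrees, less where a joint would pass 70% of its speed; a pose out of reach is approached as far as the arm can. A call with a gripper value outside its range is refused whole. The fingers move at their own pace and stop on an object; the grip force is fixed at half the most. Time passes only in rows, so rows that do not move let the fingers close. It gives the time, the measured TCP pose, the force and the opening at its end, in the units of the state.
- read_state(): the state, without advancing time (a new reading comes with each control period).
- get_image(name): name is "scene" or "side" or "wrist"; returns a dict with "image" (400x640x3 uint8, blue, green, red), "z_map" (400x640 float32, mm along the optical axis (not along the pixel's ray), 0 where there is no reading), "K" (3x3 intrinsics, pixels), "R" (3x3) and "t" (3): a world point X has camera coordinates R X + t; the wrist camera has in their place "tool_from_camera" (4x4, takes a point from camera to tool coordinates, whose origin is the TCP and whose axes are the flange's). Camera axes: x right, y down, z forward; pixel columns grow to the right and rows downward; lengths in mm; the calibration is good to about 2 mm. The wrist camera is an equidistant fisheye: a pixel r from the principal point sees the ray r / f radians off the axis. A picture is of the moment at which its call begins: read the wrist's pose just before it.
- finish_job(): hands the job in, once; it reports no verdict.
Trained networks look in a picture, given as the dict that the camera call returned (one of the last four; its "shot" number tells which), for a name from the list of things; names that differ only in an ending like _2 or _b are one class to them, and where a whole thing is asked for, a point or a joint stands for the part that bears it (a point fixed in the world has none). Each returns a list of dicts, best first, with "score" (0 to 1); they miss things now and then, are a little off and sometimes report something else, mostly with a low value. They report only what shows in the picture. A call takes as long as a camera call. They do not tell look-alikes from the thing itself.
- recognise(picture, query): "box" ([left, top, right, bottom] in pixels, round what is visible of it).
- outline_of(picture, query): "mask" (400x640 bool, what is visible of it) and "box" ([left, top, right, bottom] in pixels, round what is visible of it).
The state is a dict: "clock": time; "qpos": joint angles; "qd": joint speeds; "tau": joint torques, N m; "eef_pos": TCP position; "tool_rot": TCP orientation; "force": force on the tool from outside, world axes, zero at the start; "torque": the same for the moment, N m; "width": finger opening in mm.
Only numpy, scipy, OpenCV 4.12 (cv2) and the standard library are available. Lean on these libraries where they do the work, as an engineer would, in place of code of your own. Each camera call takes 0.05 s, during which the arm holds its last target.

### The job

Push the grinding jar with the red lid along the bench until it sits fully home in the vee of the aluminium jar station, against both of its faces. Then push the station's yellow gate fully shut behind the jar. The red jar stays on the bench throughout, never lifted or tipped; do not disturb the jar with the blue lid, the beaker, the bottle or the spoon.

Things in the scene. Friction and masses are not known exactly. Their poses are not given: they have to be found in the camera images.
- jar_red: Closed round steel grinding jar with a red lid and a red band, 60 mm in diameter, 58 mm high, about 0.4 to 0.75 kg, loose on the bench. Origin: centre of its underside (on the bench); z up.
- jar_blue: Identical loose jar but with a blue lid and band (60 mm diameter, 58 mm high), to be left alone. Origin: centre of its underside.
- station: Aluminium jar station fixed to the bench: two upright cheeks 40 mm high, 10 mm thick, form a 90-degree vee; inside it a jar slides on the bench itself. Origin: on the bench, where the jar's centre is when fully home (30 mm from each inner face). x is level and points into the vee; the vee is open towards -x, its inner faces ending at x -10, y +-52 mm. z up. In the world it opens roughly to +y.
- gate (a joint): Angle of the yellow gate about its upright hinge, rad: 0 = fully shut (at a stop), 2.2 = fully open. At angle q the arm points from the hinge along (-sin q, -cos q) in the station's x, y: shut, it runs along -y across the mouth, 3 mm behind a jar that is home; at 1.57 it points along -x, away from the vee. It stays where it is left; about 1 N at the tip moves it.
- gate_tip (a point): End of the yellow gate's straight level arm: 105 mm from the hinge axis, mid thickness, 25 mm above the bench. The arm is 10 mm thick and spans 12 to 38 mm above the bench; its hub is 18 mm in diameter.
- beaker: Empty glass beaker, 70 mm in diameter, 85 mm high, to be left alone. Origin: centre of its underside.
- bottle: White bottle with a red cap, 56 mm in diameter, 120 mm high, to be left alone. Origin: centre of its underside.
- spoon: Steel laboratory spoon lying on the bench, to be left alone. Its x axis runs along the handle towards the bowl.
- vee_corner (a point): Inner corner of the station's vee, at bench level: 42 mm along the station's +x from its origin.
- gate_hinge (a point): Axis of the gate's hinge, at bench level, in the station's frame at x -38, y +58 mm (the side away from the robot). A steel post 12 mm in diameter and 44 mm high stands here, on a foot 8 mm high that spans x -50 to +10, y 53 to 71 mm of the station.
There are look-alikes about, which are no part of the job. Of the things like the station, leave any that is brown; of the rest the smaller one is meant.

How it is judged:
By the outcome, as a careful person would: the job done as asked, in the order asked, and still so for the second after the job is handed in, with the robot touching nothing.
It also fails if it takes over 69 s, if anything falls off the work surface, if the arm or the gripper's body presses on something with over 40 N, if the wrist force passes 120 N, or if a joint passes its speed limit or range.

## Working session

There is one attempt and no reset: what is moved stays moved. The work goes in short steps, Python scripts to look and compute and a tool call to move; the robot and the scene stay as the last step left them, time stands still between calls to the robot, and variables do not carry over. Pictures are saved under pics/ and viewed, and the job is handed in when it is done.

Besides the shell and the picture viewer there is one more tool, called after ">>>" as a command line: name --pt "numbers of a row" for each row, then --argument value for the rest. send_rows: Moves the arm, as the interface text tells. Its arguments: {"type":"object","properties":{"rows":{"type":"array"}},"required":["rows"]}

```bash
mkdir -p pics
python3 - <<'E'
from cell import *
import cv2
s=read_state()
print({k:s[k] for k in ('clock','qpos','eef_pos','tool_rot','force','width')})
for n in ('scene','side','wrist'):
    p=get_image(n); cv2.imwrite(f'pics/{n}0.png',p['image'])
    print(n,p['K'].tolist(), p.get('R'),p.get('t'),p.get('tool_from_camera'))
E
```

```text
{'clock': 0.0, 'qpos': array([ 1.25720654,  0.62936897,  0.03844733,  1.51839528, -0.02697609,
        0.99626292, -0.01996724]), 'eef_pos': array([ 159.28314281, -629.53138707,  230.36565146]), 'tool_rot': array([-3.13967698e+00,  5.00304269e-05,  2.47830633e-01]), 'force': array([-0.06639189,  0.15902871, -0.64154222]), 'width': 85.07147527087812}
scene [[460.27592113165946, 0.0, 322.7900057106978], [0.0, 460.27592113165946, 197.56581265217412], [0.0, 0.0, 1.0]] [[-0.80338465  0.59534031 -0.01195935]
 [ 0.42216295  0.55529571 -0.71653689]
 [-0.41994232 -0.58070353 -0.69744667]] [ 420.99156511 -155.36587998 1433.45071384] None
side [[467.73070834928126, 0.0, 317.41473868994024], [0.0, 467.73070834928126, 195.96183464454967], [0.0, 0.0, 1.0]] [[-0.93916249 -0.34347029  0.00140652]
 [-0.16852932  0.45723955 -0.87322956]
 [ 0.29928529 -0.82034149 -0.48730705]] [ 455.07715077  144.43413669 1134.57540844] None
wrist [[309.70691628693146, 0.0, 321.1829464845978], [0.0, 309.70691628693146, 200.58000835307809], [0.0, 0.0, 1.0]] None None [[-3.83616338e-04 -9.55847980e-01 -2.93861349e-01  7.53079262e+01]
 [ 9.99999671e-01 -1.56749629e-04 -7.95570415e-04  2.41120335e-01]
 [ 7.14381717e-04 -2.93861557e-01  9.55847726e-01 -1.42509918e+02]
 [ 0.00000000e+00  0.00000000e+00  0.00000000e+00  1.00000000e+00]]
```

View pics/scene0.png

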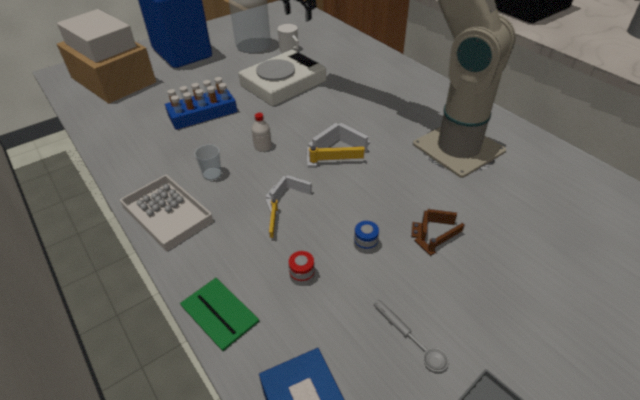

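View pics/side0.png

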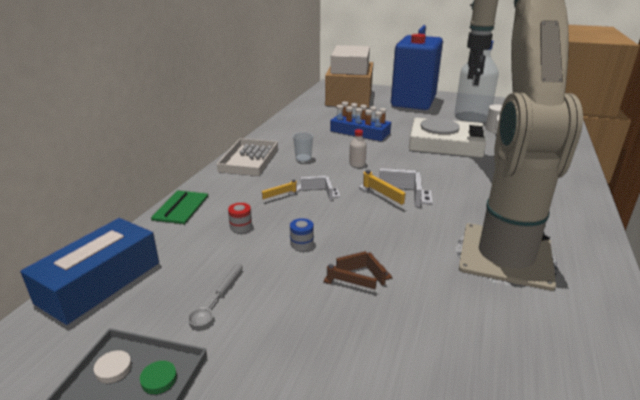

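View pics/wrist0.png

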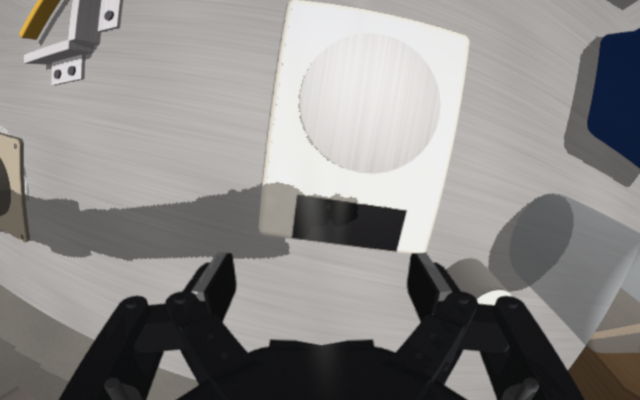

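Scene: the red jar is at scene (301,267) and the blue jar at (367,235). The station candidates are aluminium A at about (290,187), aluminium B at about (337,143), and brown at (437,230), which I leave alone. Next I'll measure A and B to find the smaller one.

```bash
cat > h.py <<'E'
from cell import *
import cv2, numpy as np
def world(p,u,v,z=None):
    """z = depth along axis"""
    K=p['K'];R=np.array(p['R']);t=np.array(p['t']).ravel()
    u=np.asarray(u,float);v=np.asarray(v,float);z=np.asarray(z,float)
    c=np.stack([(u-K[0,2])/K[0,0]*z,(v-K[1,2])/K[1,1]*z,z],-1)
    return (c-t)@R
def cloud(p):
    v,u=np.mgrid[0:400,0:640]
    W=world(p,u,v,p['z_map']); W[p['z_map']<=0]=np.nan
    return W
def ray_plane(p,u,v,h):
    K=p['K'];R=np.array(p['R']);t=np.array(p['t']).ravel()
    d=R.T@np.array([(u-K[0,2])/K[0,0],(v-K[1,2])/K[1,1],1.]); c=-R.T@t
    return c+d*(h-c[2])/d[2]
def proj(p,X):
    K=p['K'];c=np.asarray(X,float)@np.array(p['R']).T+np.array(p['t']).ravel()
    return np.stack([K[0,0]*c[...,0]/c[...,2]+K[0,2],K[1,1]*c[...,1]/c[...,2]+K[1,2]],-1)
def crop(p,name,x0,y0,x1,y1,f):
    cv2.imwrite('pics/'+name,cv2.resize(p['image'][y0:y1,x0:x1],None,fx=f,fy=f,interpolation=cv2.INTER_CUBIC))
E
python3 - <<'E'
from h import *
import pickle
D={}
for n in ('scene','side'):
    p=get_image(n); D[n]=p
    W=cloud(p)
    for q in ('jar_red','jar_blue','station','gate','beaker','bottle','spoon'):
        for m in outline_of(p,q):
            w=W[m['mask']]; w=w[~np.isnan(w[:,0])]
            if len(w): print(n,q,round(m['score'],2),np.round(m['box']),'n',len(w),'min',np.percentile(w,3,axis=0).round(),'max',np.percentile(w,97,axis=0).round())
            else: print(n,q,round(m['score'],2),np.round(m['box']),'no depth')
    print(np.nanpercentile(W[150:,100:500][...,2],[5,25,50,75]))
pickle.dump(D,open('d0.pkl','wb'))
crop(D['scene'],'sc1.png',240,110,480,290,3.3)
crop(D['side'],'sd1.png',210,140,450,300,3.3)
E
```

```text
scene jar_red 0.77 [289. 251. 315. 284.] n 787 min [642.  84.   5.] max [695. 136.  61.]
scene jar_blue 0.66 [250. 112. 271. 152.] n 593 min [ 462. -386.    3.] max [ 509. -348.  120.]
scene jar_blue 0.57 [351. 218. 378. 253.] n 736 min [457.  98.   1.] max [513. 153.  61.]
scene station 0.85 [410. 210. 465. 258.] n 1182 min [263. 159.   1.] max [380. 247.  42.]
scene station 0.79 [307. 122. 369. 168.] n 1853 min [ 244. -287.   -0.] max [ 416. -131.   60.]
scene station 0.7 [267. 176. 316. 241.] n 847 min [ 491. -174.    1.] max [663. -29.  42.]
scene gate 0.9 [311. 147. 364. 161.] n 609 min [ 286. -205.   22.] max [ 414. -126.   57.]
scene gate 0.89 [428. 223. 465. 251.] n 371 min [268. 214.  -1.] max [377. 247.  41.]
scene gate 0.58 [268. 200. 279. 240.] n 191 min [ 602. -108.   15.] max [668. -26.  41.]
scene gate 0.41 [195. 144. 222. 180.] n 760 min [ 640. -387.    2.] max [ 701. -321.   86.]
scene beaker 0.63 [266. 174. 309. 235.] n 788 min [ 491. -175.    3.] max [660. -34.  42.]
scene bottle 0.9 [252. 110. 271. 152.] n 551 min [ 460. -386.    6.] max [ 509. -348.  120.]
scene 
[... 578 characters left out ...]
1.] max [369. 246.  42.]
side gate 0.94 [328. 269. 377. 291.] n 579 min [265. 235.  13.] max [370. 247.  40.]
side gate 0.79 [263. 183. 298. 201.] n 306 min [ 595. -111.   15.] max [662. -28.  41.]
side gate 0.65 [364. 172. 403. 205.] n 572 min [ 279. -206.   21.] max [ 410. -125.   59.]
side beaker 0.61 [290. 132. 316. 164.] n 550 min [ 636. -459.    2.] max [ 698. -321.   87.]
side bottle 0.86 [348. 129. 365. 166.] n 528 min [ 453. -383.    7.] max [ 504. -348.  121.]
side spoon 0.65 [286. 220. 314. 249.] n 702 min [453. 105.   3.] max [505. 153.  61.]
side spoon 0.64 [188. 265. 245. 327.] n 814 min [552. 281.   1.] max [593. 464.  21.]
[-20.53116175   0.36155161   1.53825051   3.40284271]
```

View pics/sc1.png

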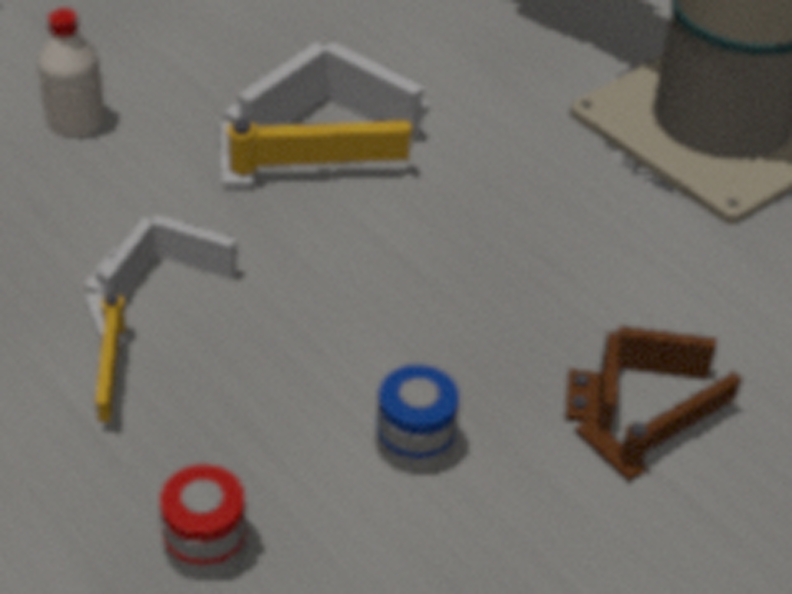

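View pics/sd1.png

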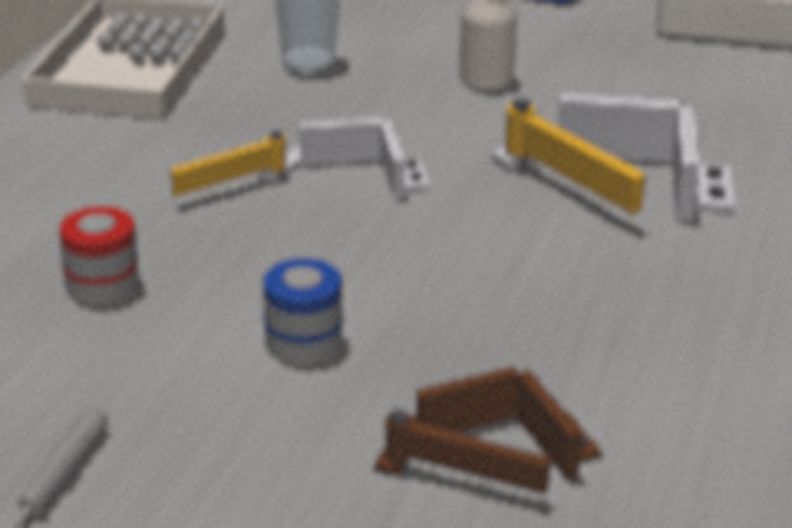

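The crops settle it: A stands 42 mm high with thin cheeks, B stands 60 mm high, and the third is brown. So A at (290,187) is the station I want. I'll fit its pose and the gate angle now.

```bash
cat > fit.py <<'E'
from h import *
from scipy.optimize import least_squares
s2=np.sqrt(.5)
def sdf_cheeks(P):
    # P station-frame xy
    out=[]
    for sg in (1,-1):
        y=P[:,1]*sg
        # along face from corner (42,0) direction (-s2, s2), outward normal (s2,s2)
        a=(P[:,0]-42)*-s2+y*s2; b=(P[:,0]-42)*s2+y*s2
        L=52/s2
        dx=np.maximum(np.maximum(-a-10,a-L),-1e3) ; dy=np.maximum(-b,b-10)
        q=np.stack([dx,dy],-1)
        out.append(np.linalg.norm(np.maximum(q,0),axis=1)+np.minimum(q.max(1),0))
    return np.minimum(*out)
def to_st(W,p):
    c,s=np.cos(p[2]),np.sin(p[2]); d=W[:,:2]-p[:2]
    return np.stack([d[:,0]*c+d[:,1]*s,-d[:,0]*s+d[:,1]*c],-1)
def fit_station(W,x0):
    f=lambda p: sdf_cheeks(to_st(W,p))*np.array(1.)
    r=least_squares(f,x0,loss='soft_l1',f_scale=2.,x_scale=[10,10,.1]); return r.x,np.median(np.abs(r.fun)),len(W)
def to_w(p,xy):
    c,s=np.cos(p[2]),np.sin(p[2]); xy=np.asarray(xy,float)
    return np.stack([p[0]+c*xy[...,0]-s*xy[...,1],p[1]+s*xy[...,0]+c*xy[...,1]],-1)
E
python3 - <<'E'
from fit import *
import pickle
D=pickle.load(open('d0.pkl','rb'))
for n in D:
    p=D[n]; W=cloud(p); im=p['image'].astype(int)
    box=dict(scene=(255,168,325,245),side=(255,165,345,205))[n]
    w=W[box[1]:box[3],box[0]:box[2]]; c=im[box[1]:box[3],box[0]:box[2]]
    yel=(c[...,2]-c[...,0])>50
    ok=(w[...,2]>12)&(w[...,2]<46)&(w[...,0]<700)
    ws=w[ok&~yel&(cv2.dilate(yel.astype(np.uint8),np.ones((3,3)))==0)]
    ws=ws[(ws[:,1]<-80)]
    print(n,ws.min(0).round(),ws.max(0).round(), 'top', np.percentile(ws[:,2],[90,98]).round(1))
    best=None
    for y0 in (-1.57,-1.2,-1.9,-2.3,-0.8):
        r=fit_station(ws,[540,-110,y0])
        if best is None or r[1]<best[1]: best=r
    print(best)
    pr=best[0]
    print('corner',to_w(pr,[42,0]),'hinge',to_w(pr,[-38,58]))
    g=w[ok&yel]; gs=to_st(g,pr); 
    xy=g[:,:2]; m=xy.mean(0); u=np.linalg.svd(xy-m)[2][0]; 
    a=(xy-m)@u; print('gate ends',(m+u*a.min()).round(),(m+u*a.max()).round(),'zmax',np.percentile(g[:,2],97))
    us=to_st(np.array([m+u,m]),pr); us=us[0]-us[1]
    if us[0]>0: us=-us
    print('q', np.arctan2(-us[0],-us[1]))
    # jar red: circle of lid
    import itertools
    bb=dict(scene=(283,246,322,290),side=(222,194,258,240))[n]
    for nm,bb in (('red',bb),('blue',dict(scene=(345,214,385,257),side=(283,215,320,252))[n])):
        w2=W[bb[1]:bb[3],bb[0]:bb[2]].reshape(-1,3); w2=w2[(w2[:,2]>8)&(w2[:,2]<70)]
        top=w2[w2[:,2]>54]; side=w2[(w2[:,2]<50)]
        f=lambda q:np.hypot(side[:,0]-q[0],side[:,1]-q[1])-30
        r=least_squares(f,top[:,:2].mean(0),loss='soft_l1',f_scale=2)
        print(nm,'top',top.mean(0).round(1),np.percentile(top[:,2],50),'side circle',r.x.round(1))
E
```

```text
scene [ 485. -181.   12.] [ 605. -107.   45.] top [41.1 42.4]
(array([ 545.24167728, -127.84346924,   -1.84298976]), np.float64(1.570526792113573), 438)
corner [ 533.9501975  -168.29717716] hinge [ 611.3224223  -106.83549129]
gate ends [ 599. -114.] [666. -26.] zmax 41.97088788586098
q 1.9523458640431763
red top [666.7 108.1  58.3] 58.2212540427199 side circle [664.9 105.9]
blue top [485.2 125.3  58.3] 58.435001145444986 side circle [483.  123.2]
side [ 474. -182.   12.] [ 603. -107.   46.] top [42.1 43.9]
(array([ 535.53269845, -133.38750596,   -1.83818903]), np.float64(1.629987461560011), 360)
corner [ 524.4355551  -173.89495477] hinge [ 601.5118289  -112.06253596]
gate ends [ 597. -112.] [664. -26.] zmax 40.92003084707958
q 1.9640679132622734
red top [661.5 109.3  59.2] 59.32882329859178 side circle [664.3 104.4]
blue top [480.4 127.   59.1] 59.23941565852733 side circle [482.3 121.9]
```

Target poses agree between views to about 8 mm. The station is at about (540,-130) with yaw -1.84, the gate at about 1.95 rad, the red jar at about (665,105), and blue is clear of the path. I'll swing over for a wrist view to refine these.

>>> send_rows --pt "1 0.029 -0.027 -0.003 0" --pt "1 0.029 -0.027 -0.003 0" --pt "1 0.029 -0.027 -0.003 0" --pt "1 0.029 -0.027 -0.003 0" --pt "1 0.029 -0.027 -0.003 0" --pt "1 0.029 -0.027 -0.003 0" --pt "1 0.029 -0.027 -0.003 0" --pt "1 0.029 -0.027 -0.003 0" --pt "1 0.029 -0.027 -0.003 0" --pt "1 0.029 -0.027 -0.003 0" --pt "1 0.029 -0.027 -0.003 0" --pt "1 0.029 -0.027 -0.003 0"

```text
clock: 1.95
eef_pos: [422.2, -225.5, 265.4]
tool_rot: [3.132, 0.004, 0.227]
force: [0.5, -0.1, -0.3]
width: 85.4
```

```bash
cat >> h.py <<'E'
def need(x,y,z,yaw):
    s=read_state(); e=np.array(s['eef_pos']); w=s['tool_rot'][2]
    from scipy.spatial.transform import Rotation as Ro
    R=Ro.from_euler('xyz',s['tool_rot']).as_matrix()
    d=R.T@(np.array([x,y,z])-e); dy=(w-yaw+np.pi)%(2*np.pi)-np.pi
    print('clock',round(s['clock'],2),'eef',e.round(1),'rpy',np.round(s['tool_rot'],3),'F',np.round(s['force'],1),'w',round(s['width'],1),'\nq',np.round(s['qpos'],2),'tool delta mm',d.round(1),'len',np.linalg.norm(d).round(1),'turn',round(dy,3))
E
python3 -c "
from h import *
need(590,30,260,1.2)"
```

```text
clock 1.95 eef [ 422.2 -225.5  265.4] rpy [3.132 0.004 0.227] F [ 0.5 -0.1 -0.3] w 85.4 
q [ 0.43  0.34 -0.01  1.94  0.02  0.86 -0.93] tool delta mm [ 220.9 -211.3    2.6] len 305.7 turn -0.973
```

>>> send_rows --pt "1 0.028 -0.027 0 0" --pt "1 0.028 -0.027 0 0" --pt "1 0.028 -0.027 0 0" --pt "1 0.028 -0.027 0 0" --pt "1 0.028 -0.027 0 0" --pt "1 0.028 -0.027 0 0" --pt "1 0.028 -0.027 0 0" --pt "1 0.028 -0.027 0 0" --pt "1 0 0 0 -0.12" --pt "1 0 0 0 -0.12" --pt "1 0 0 0 -0.12" --pt "1 0 0 0 -0.12"

```text
clock: 2.95
eef_pos: [604.1, 66.8, 265.6]
tool_rot: [3.131, -0.005, 0.729]
force: [-0.1, -0.3, -0.6]
width: 85.6
```

>>> send_rows --pt "1 0 0 0 -0.12" --pt "1 0 0 0 -0.12" --pt "1 0 0 0 -0.12" --pt "1 0 0 0 -0.12" --pt "1 0 0 0 -0.03" --pt "1 0 0 0 0"

```text
clock: 3.45
eef_pos: [604.2, 67.6, 265.6]
tool_rot: [3.13, 0.001, 1.264]
force: [-0.9, 0.3, 0.6]
width: 85.5
```

```bash
cat >> h.py <<'E'
def wcloud():
    from scipy.spatial.transform import Rotation as Ro
    s=read_state(); p=get_image('wrist')
    K=p['K']; v,u=np.mgrid[0:400,0:640]
    a=(u-K[0,2])/K[0,0]; b=(v-K[1,2])/K[1,1]; th=np.hypot(a,b)+1e-9
    z=p['z_map']; k=np.tan(np.minimum(th,1.4))/th
    C=np.stack([a*k*z,b*k*z,z],-1)
    T=p['tool_from_camera']; t=C@T[:3,:3].T+T[:3,3]
    R=Ro.from_euler('xyz',s['tool_rot']).as_matrix()
    W=t@R.T+np.array(s['eef_pos']); W[z<=0]=np.nan
    return p,W,s
E
python3 - <<'E'
from fit import *
need(590,30,260,1.2)
p,W,s=wcloud()
import pickle; pickle.dump((p,W,s),open('w1.pkl','wb'))
cv2.imwrite('pics/w1.png',p['image'])
for q in ('jar_red','jar_blue','station','gate'):
    for m in outline_of(p,q):
        w=W[m['mask']]; w=w[~np.isnan(w[:,0])]
        if len(w): print(q,round(m['score'],2),np.round(m['box']),len(w),np.percentile(w,3,axis=0).round(),np.percentile(w,97,axis=0).round())
E
```

```text
clock 3.45 eef [604.2  67.6 265.6] rpy [3.130e+00 1.000e-03 1.264e+00] F [-0.9  0.3  0.6] w 85.5 
q [ 0.05  0.54 -0.34  1.6   0.21  1.02 -0.66] tool delta mm [-40.2  -2.3   5.6] len 40.6 turn 0.064
jar_red 0.94 [332. 100. 386. 152.] 2163 [638.  81.  39.] [690. 133.  60.]
jar_blue 0.91 [190. 130. 244. 182.] 2247 [459.  99.  10.] [513. 150.  60.]
station 0.63 [164. 344. 267. 387.] 681 [ 240. -235.    7.] [ 418. -157.   58.]
station 0.59 [ 72. 101. 150. 189.] 3063 [261. 152.   2.] [380. 243.  41.]
gate 0.92 [ 75. 105. 131. 137.] 567 [273. 230.  15.] [378. 245.  40.]
gate 0.7 [348. 221. 386. 291.] 794 [ 598. -106.   15.] [664. -28.  40.]
```

View pics/w1.png

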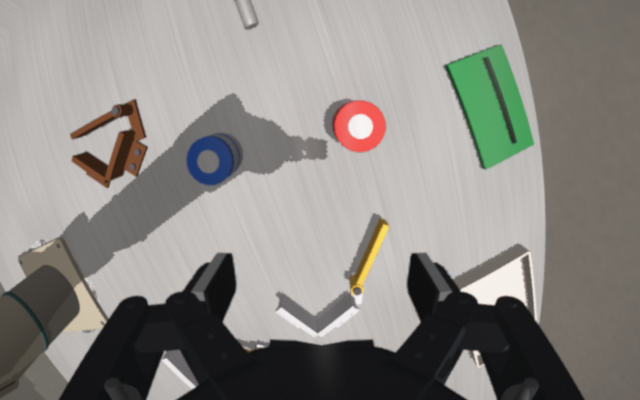

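The wrist view shows the red jar at (360,127), blue at (211,160), the station's vee at about (318,325) and the yellow gate from (357,290) to (384,224). I'll fit from the wrist depth.

Run:
```python
from fit import *
import pickle
p,W,s=pickle.load(open('w1.pkl','rb'))
crop(p,'w1c.png',260,90,400,345,2.3)
w=W[285:340,262:380]; c=p['image'][285:340,262:380].astype(int)
yel=(c[...,2]-c[...,0])>50
ok=(w[...,2]>30)&(w[...,2]<48)&(cv2.dilate(yel.astype(np.uint8),np.ones((3,3)))==0)&(c.mean(-1)>60)
ws=w[ok]; ws=ws[(np.hypot(ws[:,0]-605,ws[:,1]+108)>16)]
print(len(ws),ws.min(0).round(),ws.max(0).round())
r=fit_station(ws,[540,-130,-1.84]);print(r)
print('corner',to_w(r[0],[42,0]),'hinge',to_w(r[0],[-38,58]))
w=W[215:296,340:395]; c=p['image'][215:296,340:395].astype(int)
g=w[((c[...,2]-c[...,0])>50)&(w[...,2]>30)][:, :2]
m=g.mean(0); u=np.linalg.svd(g-m)[2][0]; a=(g-m)@u; print('gate',(m+u*a.min()).round(1),(m+u*a.max()).round(1))
w=W[95:160,325:395].reshape(-1,3); c=p['image'][95:160,325:395].reshape(-1,3).astype(int)
t=w[(w[:,2]>52)&(w[:,2]<66)]; (x,y),rad=cv2.minEnclosingCircle(t[:,:2].astype(np.float32)); print('red',x,y,rad,np.median(t[:,2]),t.mean(0))
```

```text
799 [ 481. -180.   30.] [ 595. -107.   41.]
(array([ 536.8002936 , -132.02249471,   -1.8588238 ]), np.float64(1.187922178054201), 799)
corner [ 524.86971026 -172.29234921] hinge [ 603.20538235 -112.06343191]
gate [665.5 -26.8] [ 596.7 -116.6]
red 664.7260131835938 106.41720581054688 30.236339569091797 57.99578748811727 [664.61205484 106.74078548  58.00271408]
```

View pics/w1c.png

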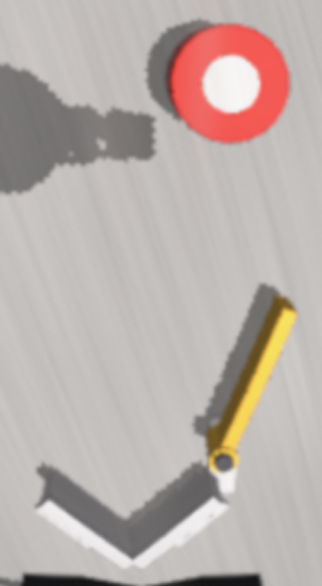

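The checks hold. The gate measures 113 mm against 114 mm nominal, its hinge end agrees within 2 mm, and the jar's radius is 30.2 mm with its top at 58 mm. Station: (537,-131), yaw -1.855. In the station frame the jar is at about (-264, 56). I'll cradle the jar from behind with the fingers half open.

```bash
cat >> h.py <<'E'
ST=np.array([537,-131,-1.855])
def stw(x,y):
    c,s=np.cos(ST[2]),np.sin(ST[2]); return ST[0]+c*x-s*y, ST[1]+s*x+c*y
def wst(x,y):
    c,s=np.cos(ST[2]),np.sin(ST[2]); return np.array([(x-ST[0])*c+(y-ST[1])*s, -(x-ST[0])*s+(y-ST[1])*c])
E
python3 -c "
from h import *
print(stw(-314,56)); need(*stw(-314,56),120,1.287)"
```

```text
(np.float64(678.7970251215561), np.float64(154.70194900748714))
clock 3.7 eef [604.2  67.7 265.6] rpy [3.130e+00 1.000e-03 1.262e+00] F [ 0.3  0.2 -0.1] w 85.3 
q [ 0.05  0.54 -0.34  1.6   0.21  1.02 -0.66] tool delta mm [105.7  43.  146. ] len 185.3 turn -0.025
```

>>> send_rows --pt "0 0.021 0.0086 0 -0.005" --pt "0 0.021 0.0086 0 -0.005" --pt "0 0.021 0.0086 0.02 -0.005" --pt "0 0.021 0.0086 0.03 -0.005" --pt "0 0.021 0.0086 0.03 -0.005" --pt "0 0 0 0.033 0" --pt "0 0 0 0.033 0" --pt "0 0 0 0 0"

```text
clock: 4.37
eef_pos: [684.9, 158.5, 118.2]
tool_rot: [3.12, -0.001, 1.281]
force: [-1.6, -1.1, -1.3]
width: 42.9
```

Run:
```python
from h import *
need(*stw(-314,56),10,1.287)
p,W,s=wcloud(); cv2.imwrite('pics/w2.png',p['image'])
w=W[50:330].reshape(-1,3); c=p['image'][50:330].reshape(-1,3).astype(int)
t=w[(w[:,2]>54)&(w[:,2]<64)&(c[:,2]-c[:,0]>60)]
(x,y),r=cv2.minEnclosingCircle(t[:,:2].astype(np.float32)); print(x,y,r,wst(x,y))
```

```text
clock 4.37 eef [684.9 158.5 118.2] rpy [ 3.120e+00 -1.000e-03  1.281e+00] F [-1.6 -1.1 -1.3] w 42.9 
q [-0.11  0.83 -0.29  1.46  0.3   0.87 -0.79] tool delta mm [ -5.5  -7.1 108. ] len 108.4 turn -0.006
665.0943603515625 106.57245635986328 30.299545288085938 [-263.95907688   56.34219475]
```

View pics/w2.png

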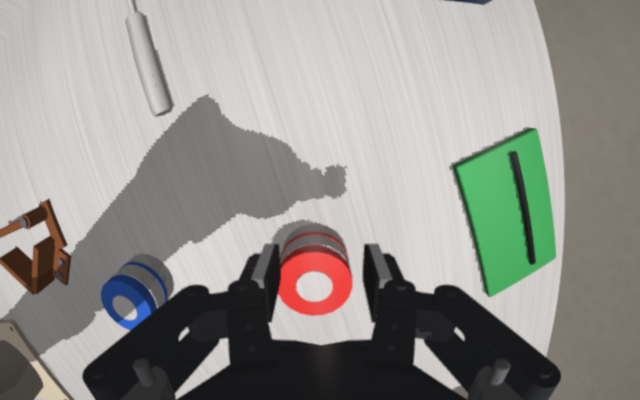

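The view shows the jar straight ahead of the fingers, centred at column 315, and the way down behind it is free. The jar still measures (665.1,106.6). Descending.

>>> send_rows --pt "0 -0.003 -0.0035 0.03 0" --pt "0 -0.003 -0.0035 0.03 0" --pt "0 0 0 0.025 0" --pt "0 0 0 0.015 0" --pt "0 0 0 0.005 0" --pt "0 0 0 0 0"

```text
clock: 4.92
eef_pos: [691.6, 156.0, 28.1]
tool_rot: [3.097, -0.013, 1.277]
force: [-0.9, 0.2, 0.6]
width: 42.7
```

Run:
```python
from h import *
need(*stw(-296,56),10,1.287)
print(wst(*read_state()['eef_pos'][:2]))
p,W,s=wcloud(); cv2.imwrite('pics/w3.png',p['image'])
p=get_image('side'); crop(p,'s3.png',200,120,360,240,4)
```

```text
clock 4.92 eef [691.6 156.   28.1] rpy [ 3.097 -0.013  1.277] F [-0.9  0.2  0.6] w 42.7 
q [-0.13  0.94 -0.25  1.51  0.34  0.69 -0.83] tool delta mm [-23.2 -12.5  17.3] len 31.5 turn -0.01
[-318.88420004   67.91563673]
```

View pics/w3.png

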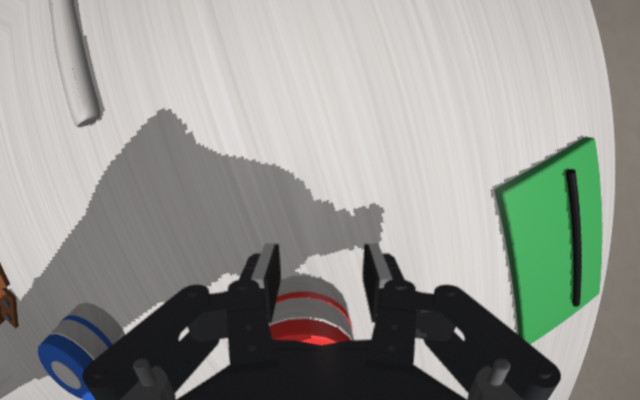

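View pics/s3.png

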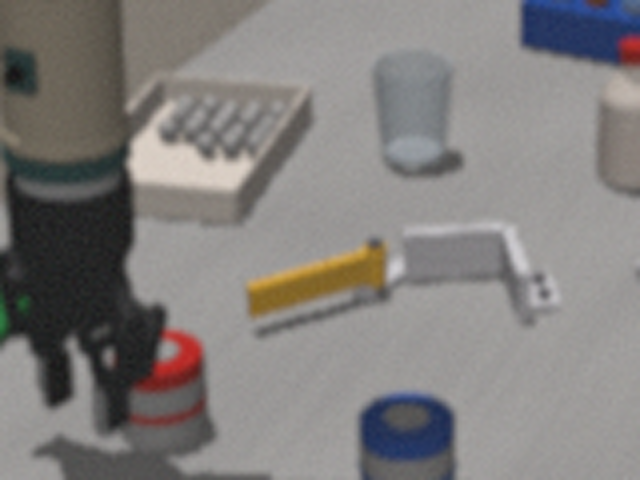

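The wrist view shows the jar at columns 272–352 while the fingers' midline is at about 320, so drift has put the tool 12 mm off to one side. I'll correct sideways, then lower.

>>> send_rows --pt "0 0 -0.006 0.006 -0.003" --pt "0 0 -0.006 0.006 -0.003" --pt "0 0 -0.001 0.004 -0.003" --pt "0 0 0 0 0"

```text
clock: 5.35
eef_pos: [683.1, 161.7, 17.3]
tool_rot: [3.088, -0.019, 1.286]
force: [1.0, -1.0, -0.3]
width: 42.4
```

Run:
```python
from h import *
need(*stw(-296,56),10,1.287)
print(wst(*read_state()['eef_pos'][:2]))
```

```text
clock 5.35 eef [683.1 161.7  17.3] rpy [ 3.088 -0.019  1.286] F [ 1.  -1.  -0.3] w 42.4 
q [-0.14  0.94 -0.24  1.55  0.35  0.64 -0.85] tool delta mm [-26.1  -2.5   6.7] len 27.1 turn -0.001
[-321.97261628   58.15968017]
```

>>> send_rows --pt "0 -0.01 -0.001 0.002 0" --pt "0 -0.01 -0.001 0.002 0" --pt "0 -0.006 0 0.001 0" --pt "0 -0.006 0 0 0" --pt "0 -0.006 0 0 0" --pt "0 0 0 0 0"

```text
clock: 5.85
eef_pos: [671.1, 124.2, 12.1]
tool_rot: [3.085, -0.024, 1.287]
force: [-0.5, -0.0, 0.5]
width: 42.3
```

```bash
cat >> h.py <<'E'
def redjar():
    out=[]
    for n in ('scene','side'):
        p=get_image(n); W=cloud(p); c=p['image'].astype(int)
        m=(c[...,2]-c[...,0]>60)&(c[...,2]-c[...,1]>60)&(W[...,2]>5)&(W[...,2]<66)&(W[...,0]>480)&(W[...,0]<760)&(W[...,1]>-250)&(W[...,1]<200)
        t=W[m]; 
        if len(t)<30: print(n,'few',len(t)); continue
        t2=t[t[:,2]>50]; print(n,len(t2),'mean top',t2.mean(0).round(1),'st',wst(*t2.mean(0)[:2]).round(1),'zmax',np.percentile(t[:,2],98).round(1))
    return
E
python3 - <<'E'
from h import *
need(*stw(-142,0),10,1.287)
print(wst(*read_state()['eef_pos'][:2]))
redjar()
p,W,s=wcloud(); cv2.imwrite('pics/w4.png',p['image'])
p=get_image('side'); crop(p,'s4.png',200,120,360,240,4)
E
```

```text
clock 5.85 eef [671.1 124.2  12.1] rpy [ 3.085 -0.024  1.287] F [-0.5 -0.   0.5] w 42.3 
q [-0.09  0.93 -0.24  1.62  0.37  0.58 -0.82] tool delta mm [-140.6  -57.1   -4.5] len 151.8 turn 0.0
[-282.59996798   57.19661546]
scene 47 mean top [667.2 114.3  56.4] st [-271.9   56.2] zmax 60.4
side few 8
```

View pics/w4.png

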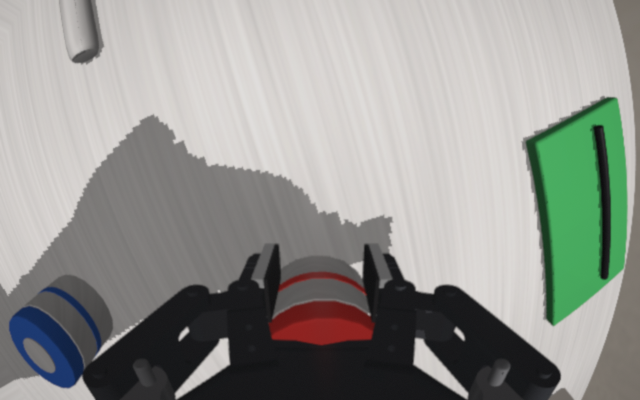

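View pics/s4.png

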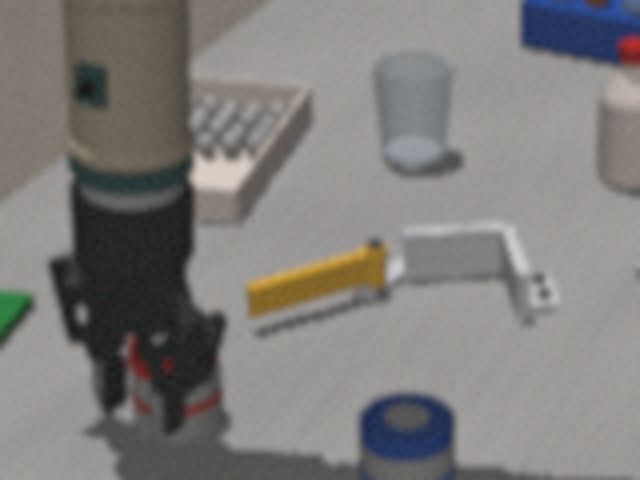

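Jar centred between the fingers (columns 272–375), which are low on its body, upright in the side view. Start pushing diagonally.

>>> send_rows --pt "0 -0.008 -0.003 0 0" --pt "0 -0.011 -0.0045 0 0" --pt "0 -0.011 -0.0045 0 0" --pt "0 -0.011 -0.0045 0 0" --pt "0 -0.011 -0.0045 0 0" --pt "0 -0.011 -0.0045 0 0" --pt "0 -0.006 -0.002 0 0" --pt "0 -0.003 0 0 0" --pt "0 0 0 0 0"

```text
clock: 6.8
eef_pos: [630.7, 72.1, 12.2]
tool_rot: [3.069, -0.044, 1.298]
force: [1.1, 0.1, -0.4]
width: 42.7
```

Run:
```python
from h import *
need(*stw(-142,0),10,1.287)
print(wst(*read_state()['eef_pos'][:2]))
redjar()
p,W,s=wcloud(); cv2.imwrite('pics/w5.png',p['image'])
p=get_image('scene'); crop(p,'s5.png',220,110,380,300,3.1)
```

```text
clock 6.8 eef [630.7  72.1  12.2] rpy [ 3.069 -0.044  1.298] F [ 1.1  0.1 -0.4] w 42.7 
q [-0.01  0.88 -0.23  1.78  0.4   0.44 -0.79] tool delta mm [-78.9 -33.7  -3.7] len 85.8 turn 0.011
[-221.22464558   32.98562529]
scene 60 mean top [627.1  58.4  57.2] st [-207.1   33.3] zmax 61.1
side few 29
```

View pics/w5.png

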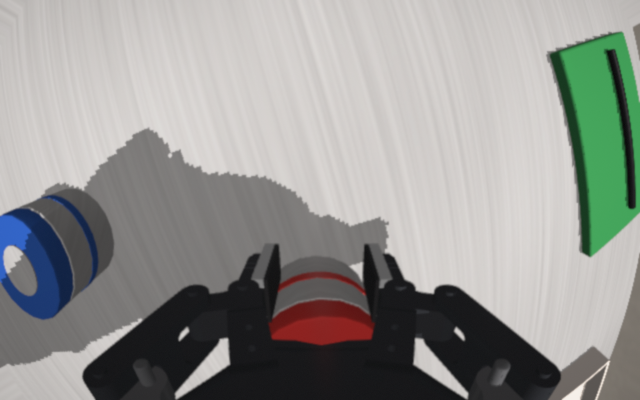

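View pics/s5.png

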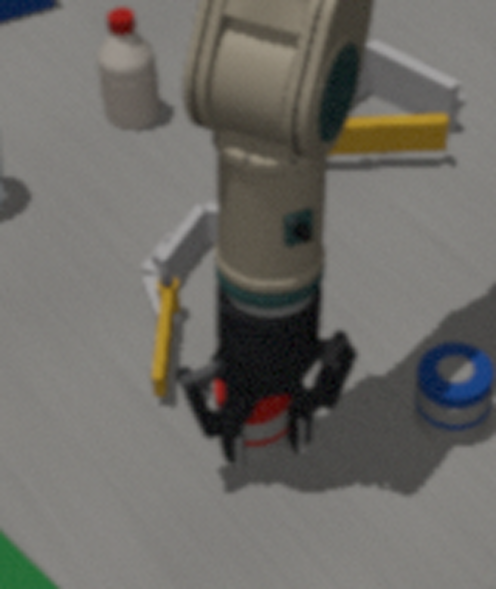

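The jar travels with the fingers, upright and centred; the tool has drifted to about a 5° tilt and joint 6 is falling (0.44, limit 0.23). I'll go on in short pushes, raising slightly, and watch both.

>>> send_rows --pt "0 -0.008 -0.0035 -0.001 0" --pt "0 -0.011 -0.005 -0.001 0" --pt "0 -0.011 -0.005 -0.001 0" --pt "0 -0.011 -0.005 -0.001 0" --pt "0 -0.006 -0.003 -0.001 0" --pt "0 0 0 0 0"

```text
clock: 7.5
eef_pos: [594.1, 31.1, 12.9]
tool_rot: [3.069, -0.045, 1.301]
force: [1.4, 2.0, -0.4]
width: 42.6
```

Run:
```python
from h import *
need(*stw(-120,0),15,1.287)
print(wst(*read_state()['eef_pos'][:2]))
redjar()
```

```text
clock 7.5 eef [594.1  31.1  12.9] rpy [ 3.069 -0.045  1.301] F [ 1.4  2.  -0.4] w 42.6 
q [ 0.05  0.84 -0.22  1.9   0.43  0.36 -0.76] tool delta mm [-51.3  -9.8  -5.1] len 52.5 turn 0.014
[-171.56846708    9.36184558]
scene 65 mean top [590.   16.2  56.9] st [-156.2    9.6] zmax 61.2
side 34 mean top [597.5  17.1  57.8] st [-159.1   16.5] zmax 61.8
```

>>> send_rows --pt "0 -0.009 -0.002 -0.001 0.002" --pt "0 -0.011 -0.0025 -0.001 0.002" --pt "0 -0.011 -0.0025 -0.001 0.002" --pt "0 -0.011 -0.0015 -0.001 0.002" --pt "0 -0.011 -0.0005 -0.001 0.002" --pt "0 -0.009 0 -0.001 0.002" --pt "0 0 0 0 0"

```text
clock: 8.18
eef_pos: [566.5, -29.5, 15.1]
tool_rot: [3.07, -0.048, 1.29]
force: [0.4, 0.9, -0.7]
width: 42.6
```

Run:
```python
from h import *
need(*stw(-60,0),15,1.287)
print(wst(*read_state()['eef_pos'][:2]))
redjar()
p=get_image('side'); crop(p,'s6.png',240,120,400,240,4)
p=get_image('scene'); crop(p,'c6.png',220,110,380,260,4)
```

```text
clock 8.18 eef [566.5 -29.5  15.1] rpy [ 3.07  -0.048  1.29 ] F [ 0.4  0.9 -0.7] w 42.6 
q [ 0.17  0.82 -0.23  1.97  0.46  0.31 -0.7 ] tool delta mm [-45.7   0.2  -2.1] len 45.7 turn 0.003
[-105.70738155   -0.18975389]
scene 65 mean top [559.2 -40.7  56.8] st [-92.9  -4.1] zmax 60.3
side 44 mean top [568.5 -46.4  57.8] st [-90.1   6.5] zmax 61.6
```

View pics/s6.png

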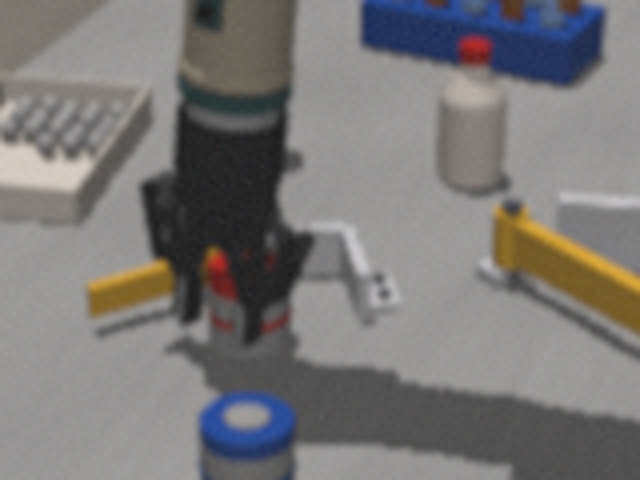

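View pics/c6.png

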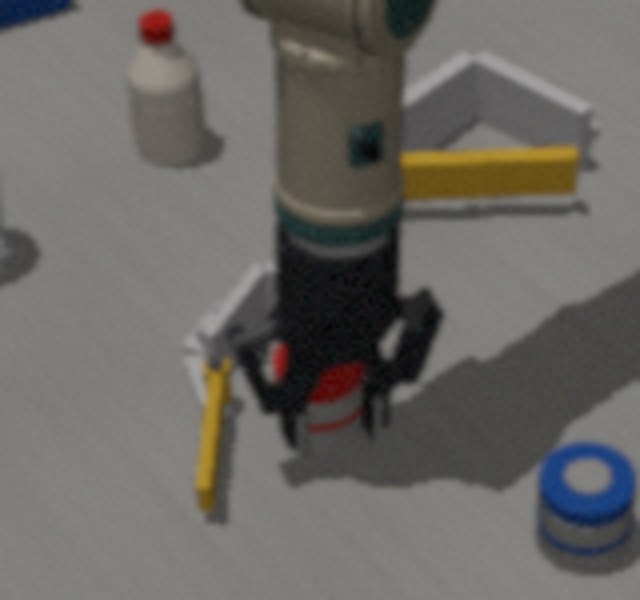

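Jar upright, in line with the mouth; the gate is untouched at the left and the fingers clear the hinge post. Pushing on.

>>> send_rows --pt "0 -0.009 0 -0.001 0" --pt "0 -0.011 0 -0.001 0" --pt "0 -0.011 0 -0.001 0" --pt "0 -0.011 0 -0.001 0" --pt "0 -0.006 0 -0.001 0" --pt "0 0 0 0 0"

```text
clock: 8.88
eef_pos: [553.8, -73.1, 17.8]
tool_rot: [3.068, -0.053, 1.299]
force: [0.7, 2.0, 0.2]
width: 42.5
```

Run:
```python
from h import *
need(*stw(-30,0),18,1.287)
print(wst(*read_state()['eef_pos'][:2]))
redjar()
p,W,s=wcloud(); cv2.imwrite('pics/w7.png',p['image'])
p=get_image('side'); crop(p,'s7.png',240,120,400,240,4)
p=get_image('scene'); crop(p,'c7.png',220,110,380,260,4)
```

```text
clock 8.88 eef [553.8 -73.1  17.8] rpy [ 3.068 -0.053  1.299] F [0.7 2.  0.2] w 42.5 
q [ 0.27  0.81 -0.25  1.99  0.49  0.31 -0.63] tool delta mm [-30.3  -0.2  -1.8] len 30.3 turn 0.012
[-60.34370692  -0.07452672]
scene 71 mean top [546.1 -85.2  56.6] st [-46.5  -4.1] zmax 61.1
side 46 mean top [555.3 -89.7  57.4] st [-44.8   6. ] zmax 60.8
```

View pics/s7.png

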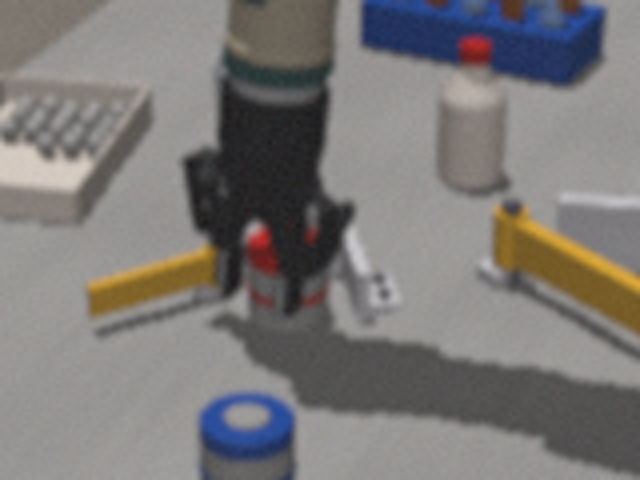

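View pics/c7.png

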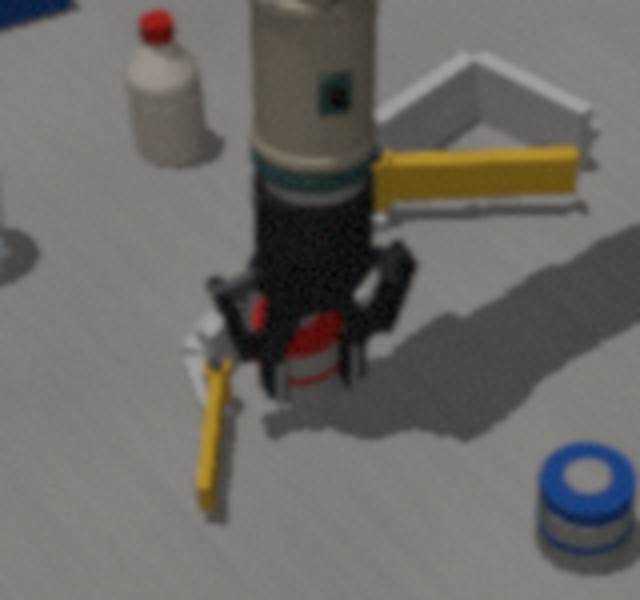

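View pics/w7.png

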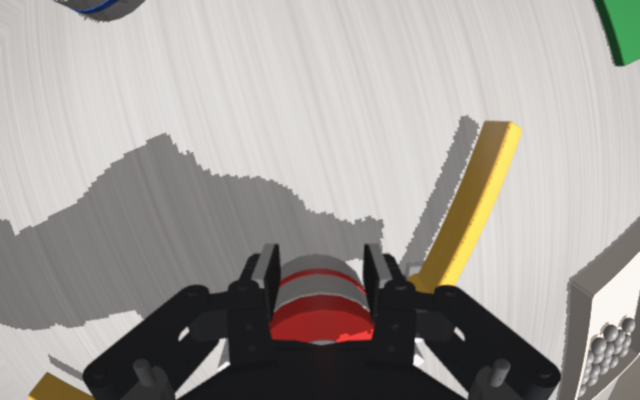

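The jar is halfway into the mouth, the fingers' right side is clear of the hinge (wrist view, hub at (425,275)), and nothing else has moved. I'll measure the jar's centre relative to the tool before the final push.

```bash
cat >> h.py <<'E'
def jar_w():
    from scipy.optimize import least_squares
    p,W,s=wcloud(); w=W[250:335,285:362].reshape(-1,3); w=w[(w[:,2]>6)&(w[:,2]<52)]
    S=wst(*s['eef_pos'][:2]); w=np.c_[wst(w[:,0],w[:,1]).T,w[:,2]]
    w=w[(w[:,0]>S[0]-15)&(w[:,0]<S[0]+50)&(abs(w[:,1]-S[1])<25)]
    r=least_squares(lambda q:np.hypot(w[:,0]-q[0],w[:,1]-q[1])-30,[S[0]+25,S[1]],loss='soft_l1',f_scale=1.)
    print('tcp st',S.round(1),'jar st (wrist)',r.x.round(1),'n',len(w),'res',np.median(abs(r.fun)).round(2))
    return p
E
python3 -c "
from h import *
jar_w()"
```

```text
tcp st [-63.1  -0.1] jar st (wrist) [-26.6  -2. ] n 3291 res 0.27
```

>>> send_rows --pt "0 -0.007 0 -0.0005 0.002" --pt "0 -0.007 0 -0.0005 0.002" --pt "0 -0.007 0 -0.0005 0.002" --pt "0 -0.006 0 -0.0005 0.002"

```text
clock: 9.52
eef_pos: [548.4, -93.0, 18.7]
tool_rot: [3.067, -0.059, 1.301]
force: [0.3, 1.5, -1.1]
width: 42.8
```

```bash
python3 -c "
from h import *
need(*stw(-34,0),18,1.287)
jar_w()"
```

```text
clock 9.52 eef [548.4 -93.   18.7] rpy [ 3.067 -0.059  1.301] F [ 0.3  1.5 -1.1] w 42.8 
q [ 0.32  0.81 -0.27  2.    0.5   0.3  -0.6 ] tool delta mm [-5.7 -0.4  0.3] len 5.7 turn 0.014
tcp st [-39.6   0.2] jar st (wrist) [-5.9 -1.6] n 3166 res 0.28
```

>>> send_rows --pt "0 -0.004 0 0 0.002" --pt "0 -0.004 0 0 0.002" --pt "0 -0.003 0 0 0.002"

```text
clock: 9.82
eef_pos: [548.3, -101.2, 19.1]
tool_rot: [3.061, -0.068, 1.295]
force: [2.1, 10.1, -0.2]
width: 42.9
```

```bash
python3 -c "
from h import *
need(*stw(-34,0),18,1.287)
jar_w()"
```

```text
clock 9.82 eef [ 548.3 -101.2   19.1] rpy [ 3.061 -0.068  1.295] F [ 2.1 10.1 -0.2] w 42.9 
q [ 0.35  0.81 -0.28  2.    0.5   0.3  -0.59] tool delta mm [ 2.2 -2.6  1. ] len 3.5 turn 0.008
tcp st [-31.8   2.5] jar st (wrist) [1.7 0.2] n 3093 res 0.27
```

Contact: 10 N straight back along the station's axis, with under 1 N sideways, and the jar at (1.7,0.2) in the station frame, home within calibration. One small firm press, then I'll check for tipping.

>>> send_rows --pt "0 -0.003 -0.001 0 0" --pt "0 -0.002 0 0 0"

```text
clock: 10.03
eef_pos: [548.4, -100.9, 19.2]
tool_rot: [3.058, -0.076, 1.299]
force: [0.7, 4.8, -0.0]
width: 42.6
```

```bash
python3 -c "
from h import *
need(*stw(-34,0),18,1.287)
p=jar_w(); redjar(); cv2.imwrite('pics/w8.png',p['image'])"
```

```text
clock 10.03 eef [ 548.4 -100.9   19.2] rpy [ 3.058 -0.076  1.299] F [ 0.7  4.8 -0. ] w 42.6 
q [ 0.36  0.81 -0.29  2.    0.5   0.29 -0.58] tool delta mm [ 1.8 -2.6  1.1] len 3.3 turn 0.012
tcp st [-32.1   2.5] jar st (wrist) [1.8 0.2] n 3036 res 0.28
scene 71 mean top [ 538.8 -111.2   56.8] st [-19.5  -3.9] zmax 60.4
side 43 mean top [ 548.6 -117.5   58.4] st [-16.2   7.4] zmax 62.5
```

View pics/w8.png

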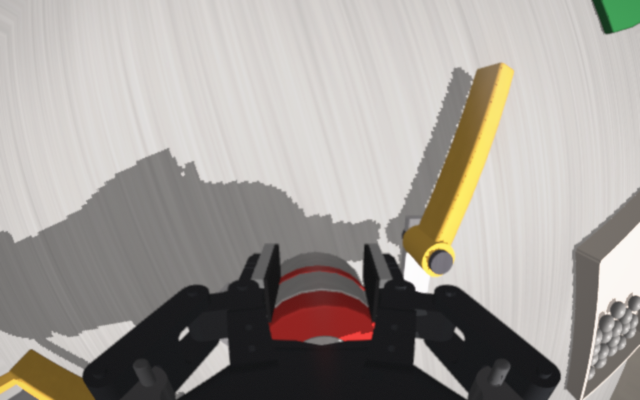

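The jar no longer moves under the press (1.8,0.2), stands upright and sits level, so it's home. I'll back straight out, lift, and look down.

>>> send_rows --pt "0 0.006 -0.002 0 0" --pt "0 0.012 -0.002 0 0" --pt "0 0.015 0 0 0" --pt "0 0.015 0 0 0" --pt "0 0.015 0 -0.01 0" --pt "0 0.01 0 -0.03 0" --pt "0 0.01 0 -0.035 0" --pt "0 0.01 0 -0.035 0" --pt "-1 0.01 0 -0.035 0" --pt "-1 0 0 -0.02 0" --pt "-1 0 0 0 0"

```text
clock: 11.1
eef_pos: [550.0, -13.2, 193.8]
tool_rot: [3.073, -0.058, 1.287]
force: [0.7, -0.8, 0.1]
width: 7.1
```

Run:
```python
from fit import *
need(*stw(-110,0),180,1.287)
print(wst(*read_state()['eef_pos'][:2]))
p,W,s=wcloud(); cv2.imwrite('pics/w9.png',p['image'])
p2=get_image('scene'); crop(p2,'c9.png',220,110,380,260,4)
```

```text
clock 11.1 eef [550.  -13.2 193.8] rpy [ 3.073 -0.058  1.287] F [ 0.7 -0.8  0.1] w 7.1 
q [ 0.31  0.53 -0.46  1.91  0.31  0.69 -0.61] tool delta mm [-7.5 19.6 14.7] len 25.6 turn 0.0
[-116.73243873  -20.54002263]
```

View pics/w9.png

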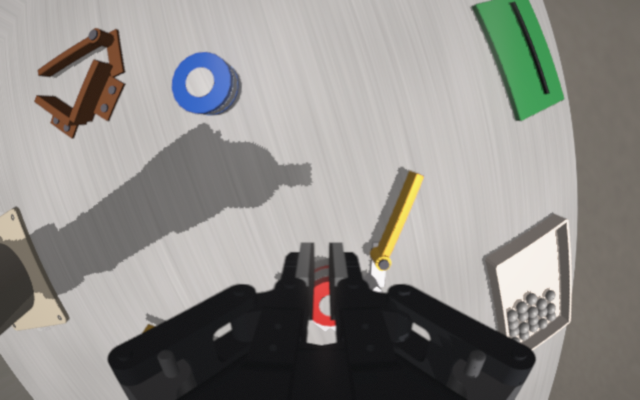

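View pics/c9.png

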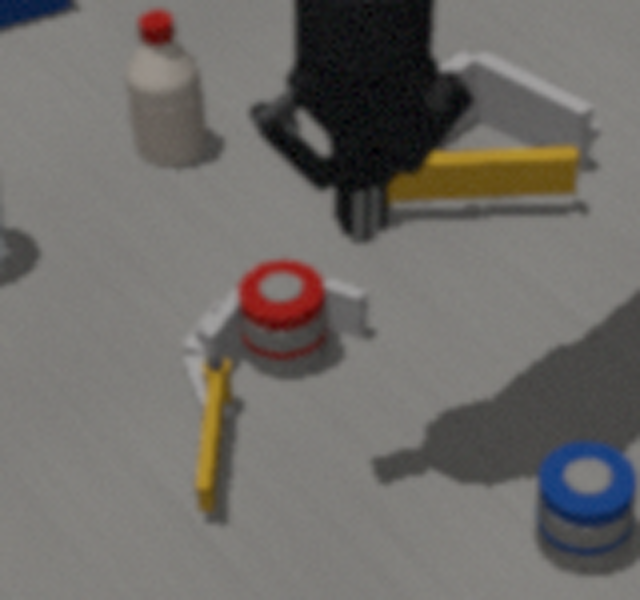

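The scene crop shows the red jar upright, deep in the vee, with the gate still open and blue untouched. I'll compare the jar with the earlier unbiased references and check the tray before going to the gate's outside.

Run:
```python
from fit import *
from scipy.optimize import least_squares
for n,b in (('scene',(2.0,1.7)),('side',(-3.2,2.9))):
    p=get_image(n); W=cloud(p); c=p['image'].astype(int)
    m=(W[...,2]>54)&(W[...,2]<66)&(np.hypot(W[...,0]-537,W[...,1]+131)<45)
    t=W[m]; ctr=t.mean(0)[:2]-b; print(n,len(t),t.mean(0).round(1),'lid st',wst(*ctr).round(1),'circ',cv2.minEnclosingCircle(t[:,:2].astype(np.float32))[1])
    if n=='scene':
        for u,v in ((120,205),(167,245),(212,212),(170,178)): print('tray',ray_plane(p,u,v,10).round())
need(*stw(-90,116),110,1.287)
```

```text
scene 266 [ 538.5 -130.    58.2] lid st [ 0.8 -0.2] circ 31.466245651245117
tray [ 931. -379.   10.]
tray [ 885. -167.   10.]
tray [ 743. -203.   10.]
tray [ 778. -401.   10.]
side 175 [ 534.2 -128.3   59.2] lid st [0.1 0.4] circ 33.401615142822266
clock 11.3 eef [547.2 -13.6 188.4] rpy [ 3.081 -0.057  1.286] F [-0.1  0.3 -0.5] w 0.1 
q [ 0.31  0.54 -0.45  1.91  0.31  0.68 -0.61] tool delta mm [-29.9 134.3  85. ] len 161.8 turn -0.001
```

Jar home: (0.8,-0.2) from scene and (0.1,0.4) from side. Moving outside the gate.

>>> send_rows --pt "-1 -0.005 0.023 0 0" --pt "-1 -0.005 0.023 0 0" --pt "-1 -0.005 0.023 0.02 0" --pt "-1 -0.005 0.023 0.02 0" --pt "-1 -0.005 0.023 0.02 0" --pt "-1 -0.005 0.02 0.02 0" --pt "-1 0 0 0 0"

```text
clock: 11.88
eef_pos: [668.3, -83.7, 96.3]
tool_rot: [3.103, -0.046, 1.285]
force: [0.0, 0.3, 0.0]
width: 0.6
```

Run:
```python
from h import *
need(*stw(-90,116),25,1.287)
print(wst(*read_state()['eef_pos'][:2]))
```

```text
clock 11.88 eef [668.3 -83.7  96.3] rpy [ 3.103 -0.046  1.285] F [0.  0.3 0. ] w 0.6 
q [ 0.33  0.82 -0.4   1.6   0.38  0.75 -0.5 ] tool delta mm [ 4.5  0.5 71.7] len 71.8 turn -0.002
[-82.22738453 112.77772782]
```

>>> send_rows --pt "-1 0.001 0.002 0.02 0" --pt "-1 0.001 0 0.02 0" --pt "-1 0.001 0 0.02 0" --pt "-1 0 0 0.01 0" --pt "-1 0 0 0 0"

```text
clock: 12.3
eef_pos: [666.8, -80.9, 12.7]
tool_rot: [3.121, -0.04, 1.281]
force: [-0.8, -0.7, 0.8]
width: -0.0
```

Run:
```python
from h import *
need(*stw(-90,116),25,1.287)
print(wst(*read_state()['eef_pos'][:2]))
p,W,s=wcloud(); cv2.imwrite('pics/w10.png',p['image'])
p2=get_image('side'); crop(p2,'s10.png',240,120,400,240,4)
```

```text
clock 12.3 eef [666.8 -80.9  12.7] rpy [ 3.121 -0.04   1.281] F [-0.8 -0.7  0.8] w -0.0 
q [ 0.3   0.94 -0.35  1.61  0.42  0.63 -0.54] tool delta mm [  6.    5.7 -12. ] len 14.6 turn -0.006
[-84.50801657 110.50047079]
```

View pics/w10.png

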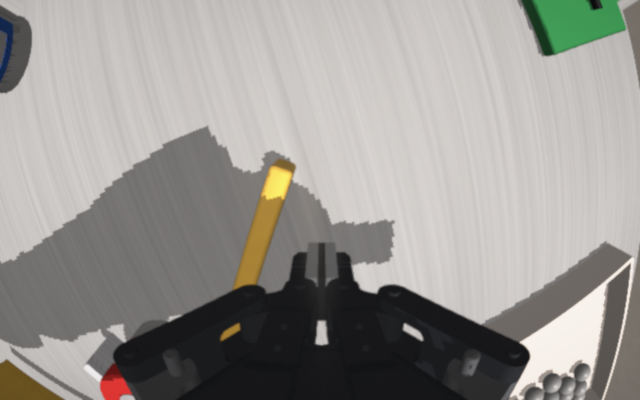

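View pics/s10.png

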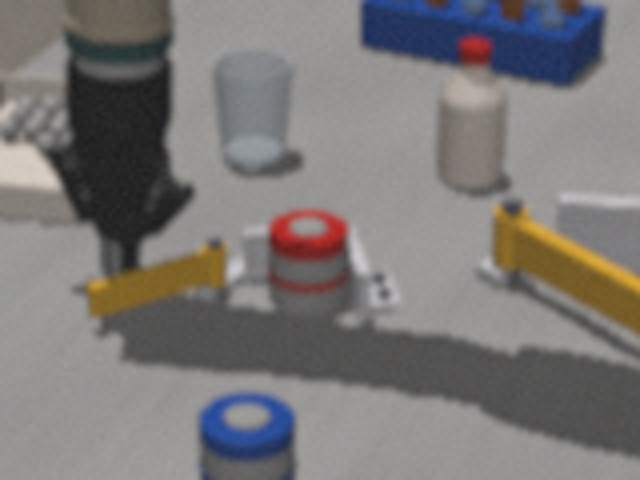

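Closed fingers (320,250) stand to the right, on the outside, of the gate, at its outer half. Raise a little and begin sweeping.

>>> send_rows --pt "-1 0.002 0 -0.008 0" --pt "-1 0.005 -0.008 -0.002 0" --pt "-1 0.005 -0.01 0 0" --pt "-1 0.005 -0.01 0 0" --pt "-1 0.003 -0.01 0 0" --pt "-1 0.001 -0.01 0 0" --pt "-1 0.001 -0.01 0 0" --pt "-1 0 0 0 0"

```text
clock: 13.07
eef_pos: [624.5, -40.8, 39.7]
tool_rot: [3.093, -0.047, 1.281]
force: [-0.7, -0.1, -0.2]
width: 0.0
```

```bash
cat >> h.py <<'E'
def gate():
    for n in ('scene','side'):
        p=get_image(n); W=cloud(p); c=p['image'].astype(int)
        b=(2.0,1.7) if n=='scene' else (-3.2,2.9)
        m=(c[...,2]-c[...,0]>50)&(c[...,1]-c[...,0]>35)&(W[...,2]>12)&(W[...,2]<46)&(W[...,0]>500)&(W[...,0]<720)&(W[...,1]>-180)&(W[...,1]<60)
        t=W[m]
        if len(t)<15: print(n,'gate few',len(t)); continue
        g=wst(t[:,0]-b[0],t[:,1]-b[1]).T; k=g.mean(0); u=np.linalg.svd(g-k)[2][0]; a=(g-k)@u
        if u@(k-[-38,58])<0: u=-u
        d=k-[-38,58]
        print(n,len(t),'q line',round(np.arctan2(-u[0],-u[1]),3),'q centroid',round(np.arctan2(-d[0],-d[1]),3),'ends',(k+u*a.min()).round(),(k+u*a.max()).round())
E
python3 - <<'E'
from h import *
need(*stw(-105,58),20,1.287)
print(wst(*read_state()['eef_pos'][:2])); gate()
E
```

```text
clock 13.07 eef [624.5 -40.8  39.7] rpy [ 3.093 -0.047  1.281] F [-0.7 -0.1 -0.2] w 0.0 
q [ 0.24  0.84 -0.33  1.78  0.42  0.53 -0.63] tool delta mm [-7.  -1.6 19.3] len 20.6 turn -0.006
[-111.10268726   58.68116762]
scene 70 q line 1.346 q centroid 1.408 ends [-37.  63.] [-140.   40.]
side 183 q line 1.41 q centroid 1.376 ends [-35.  57.] [-141.   40.]
```

The gate has moved to about 1.38 rad, but the tool rose to z 40. I'll back off, lower it again, and continue.

>>> send_rows --pt "-1 0 0.008 0 0" --pt "-1 0 0.004 0.005 0" --pt "-1 0 0 0.008 0" --pt "-1 0 0 0.004 0" --pt "-1 0 0 0 0"

```text
clock: 13.58
eef_pos: [643.8, -46.4, 23.6]
tool_rot: [3.086, -0.048, 1.278]
force: [0.4, 1.0, 0.4]
width: 0.3
```

Run:
```python
from h import *
need(*stw(-105,58),20,1.287)
print(wst(*read_state()['eef_pos'][:2]))
```

```text
clock 13.58 eef [643.8 -46.4  23.6] rpy [ 3.086 -0.048  1.278] F [0.4 1.  0.4] w 0.3 
q [ 0.24  0.88 -0.32  1.73  0.43  0.53 -0.63] tool delta mm [ -6.6 -20.9   2.1] len 22.0 turn -0.009
[-111.20069336   78.82554259]
```

>>> send_rows --pt "-1 -0.001 -0.009 0 0" --pt "-1 -0.001 -0.009 0 0" --pt "-1 -0.002 -0.009 0 0" --pt "-1 -0.002 -0.009 0 0" --pt "-1 -0.003 -0.008 0 0" --pt "-1 0 0 0 0"

```text
clock: 14.08
eef_pos: [599.2, -42.2, 18.6]
tool_rot: [3.083, -0.05, 1.277]
force: [-0.5, 0.6, 0.1]
width: -0.0
```

Run:
```python
from h import *
need(*stw(-93,20),22,1.287)
print(wst(*read_state()['eef_pos'][:2])); gate()
p2=get_image('scene'); crop(p2,'c11.png',220,110,380,260,4)
```

```text
clock 14.08 eef [599.2 -42.2  18.6] rpy [ 3.083 -0.05   1.277] F [-0.5  0.6  0.1] w -0.0 
q [ 0.22  0.85 -0.29  1.86  0.45  0.42 -0.67] tool delta mm [ -9.6 -14.5  -4.7] len 18.0 turn -0.01
[-102.64334375   34.84785254]
scene 90 q line 0.986 q centroid 0.923 ends [-36.  53.] [-122.   -4.]
side 57 q line 0.937 q centroid 0.905 ends [-39.  54.] [-121.   -6.]
```

View pics/c11.png

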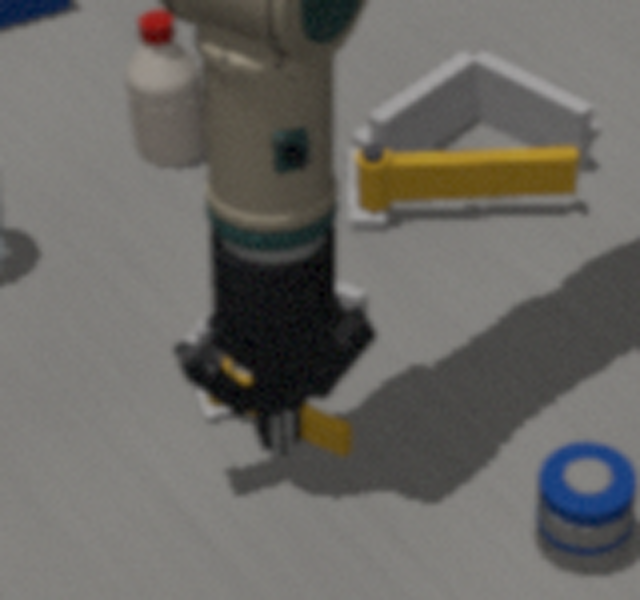

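Gate pushed to about 0.93 rad, fingers on its outside. Continuing along the arc.

>>> send_rows --pt "-1 -0.004 -0.007 -0.001 0" --pt "-1 -0.005 -0.007 -0.001 0" --pt "-1 -0.006 -0.007 -0.001 0" --pt "-1 -0.007 -0.007 -0.001 0" --pt "-1 -0.007 -0.004 -0.001 0" --pt "-1 -0.007 -0.004 -0.001 0" --pt "-1 0 0 0 0"

```text
clock: 14.82
eef_pos: [554.3, -67.6, 21.4]
tool_rot: [3.077, -0.054, 1.277]
force: [-0.2, -0.6, -0.1]
width: -0.1
```

Run:
```python
from h import *
need(*stw(-54,0),22,1.287)
print(wst(*read_state()['eef_pos'][:2])); gate()
```

```text
clock 14.82 eef [554.3 -67.6  21.4] rpy [ 3.077 -0.054  1.277] F [-0.2 -0.6 -0.1] w -0.1 
q [ 0.27  0.81 -0.26  1.99  0.48  0.33 -0.66] tool delta mm [-11.7   1.3  -1.2] len 11.8 turn -0.01
[-65.72869627  -1.15897897]
scene 245 q line 0.161 q centroid 0.199 ends [-36.  79.] [-54. -29.]
side 150 q line 0.152 q centroid 0.193 ends [-40.  57.] [-57. -50.]
```

>>> send_rows --pt "-1 -0.004 0 0 0" --pt "-1 -0.004 0 0 0" --pt "-1 -0.003 0 0 0"

```text
clock: 15.17
eef_pos: [552.6, -75.6, 20.8]
tool_rot: [3.076, -0.057, 1.28]
force: [0.3, 1.0, 0.4]
width: 0.1
```

Run:
```python
from h import *
need(*stw(-54,0),22,1.287)
print(wst(*read_state()['eef_pos'][:2])); gate()
```

```text
clock 15.17 eef [552.6 -75.6  20.8] rpy [ 3.076 -0.057  1.28 ] F [0.3 1.  0.4] w 0.1 
q [ 0.29  0.81 -0.27  1.99  0.49  0.33 -0.64] tool delta mm [-3.5  0.7 -1.4] len 3.8 turn -0.007
[-57.56398919  -0.55215118]
scene 244 q line 0.039 q centroid 0.085 ends [-39.  80.] [-43. -30.]
side 173 q line 0.027 q centroid 0.053 ends [-39.  65.] [-42. -45.]
```

>>> send_rows --pt "-1 -0.003 0 0 0" --pt "-1 -0.003 0 0 0"

```text
clock: 15.43
eef_pos: [551.7, -79.1, 20.6]
tool_rot: [3.075, -0.06, 1.282]
force: [1.1, 7.2, 2.0]
width: -0.0
```

Run:
```python
from h import *
need(*stw(-54,0),22,1.287)
print(wst(*read_state()['eef_pos'][:2])); gate()
```

```text
clock 15.43 eef [551.7 -79.1  20.6] rpy [ 3.075 -0.06   1.282] F [1.1 7.2 2. ] w -0.0 
q [ 0.3   0.81 -0.27  1.99  0.49  0.32 -0.64] tool delta mm [ 0.2  0.6 -1.4] len 1.5 turn -0.005
[-53.92371925  -0.46670347]
scene 238 q line -0.007 q centroid 0.035 ends [-40.  81.] [-39. -30.]
side 175 q line -0.005 q centroid 0.007 ends [-39.  65.] [-38. -45.]
```

A 7 N stop, with the gate line at about 0 in both views. One more press, then back straight off and lift.

>>> send_rows --pt "-1 -0.003 0 0 0" --pt "-1 -0.002 0 0 0"

```text
clock: 15.7
eef_pos: [551.7, -78.8, 20.7]
tool_rot: [3.074, -0.067, 1.287]
force: [0.4, 3.3, 0.7]
width: -0.1
```

>>> send_rows --pt "-1 0.006 0 0 0" --pt "-1 0.012 0 0 0" --pt "-1 0.015 0 0 0" --pt "-1 0.015 0 -0.005 0" --pt "-1 0.015 0 -0.02 0" --pt "-1 0.01 0 -0.03 0" --pt "-1 0.01 0 -0.035 0" --pt "-1 0.01 0.01 -0.035 0" --pt "-1 0.01 0.01 -0.035 0" --pt "-1 0 0 0 0"

```text
clock: 16.53
eef_pos: [586.8, 15.3, 192.3]
tool_rot: [3.082, -0.061, 1.286]
force: [1.9, 0.5, 0.5]
width: -0.2
```

Run:
```python
from fit import *
need(*stw(-120,0),180,1.287)
gate()
for n,b in (('scene',(2.0,1.7)),('side',(-3.2,2.9))):
    p=get_image(n); W=cloud(p)
    crop(p,f'f_{n}.png',*((220,110,380,260,4) if n=='scene' else (240,120,400,240,4)))
    cv2.imwrite(f'pics/full_{n}.png',p['image'])
    t=W[(W[...,2]>54)&(W[...,2]<66)&(np.hypot(W[...,0]-537,W[...,1]+131)<45)]; print(n,len(t),'lid st',wst(*(t.mean(0)[:2]-b)).round(1),t[:,2].mean().round(1))
p,W,s=wcloud(); cv2.imwrite('pics/w12.png',p['image'])
```

```text
clock 16.53 eef [586.8  15.3 192.3] rpy [ 3.082 -0.061  1.286] F [1.9 0.5 0.5] w -0.2 
q [ 0.24  0.58 -0.44  1.81  0.31  0.74 -0.64] tool delta mm [-35.1  -7.4   9.8] len 37.2 turn -0.001
scene 335 q line -0.026 q centroid 0.017 ends [-40.  67.] [-37. -45.]
side 274 q line -0.013 q centroid -0.001 ends [-39.  64.] [-37. -44.]
scene 265 lid st [ 0.3 -0.1] 58.1
side 174 lid st [-0.3 -0. ] 59.3
```

View pics/f_scene.png

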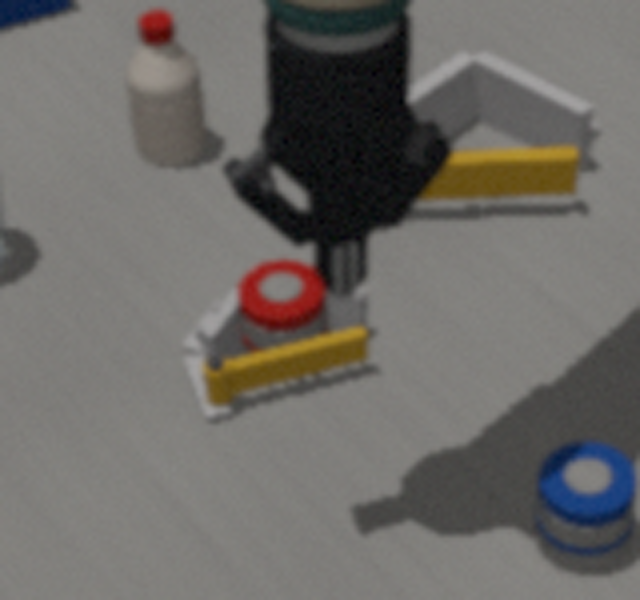

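View pics/f_side.png

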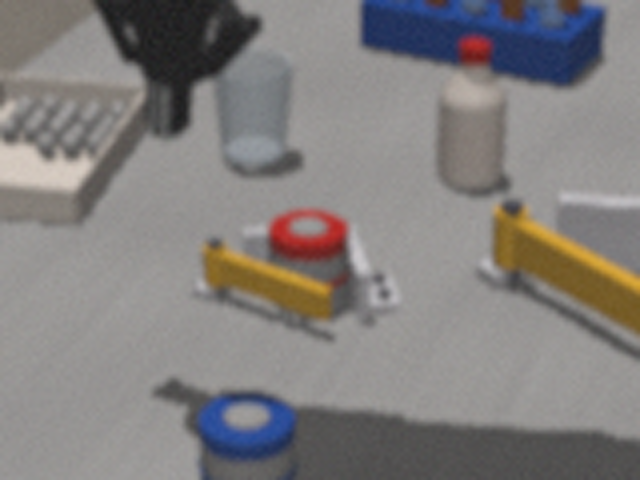

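View pics/w12.png

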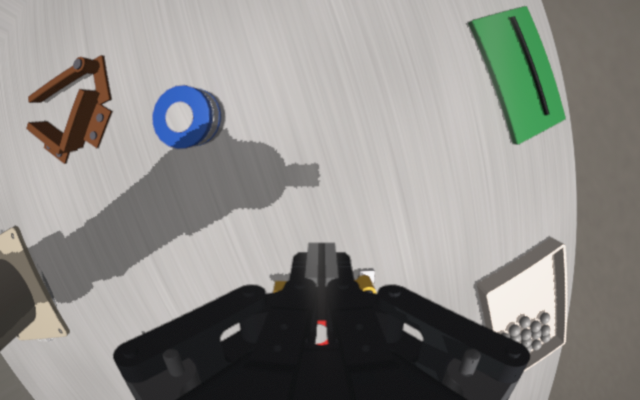

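View pics/full_scene.png

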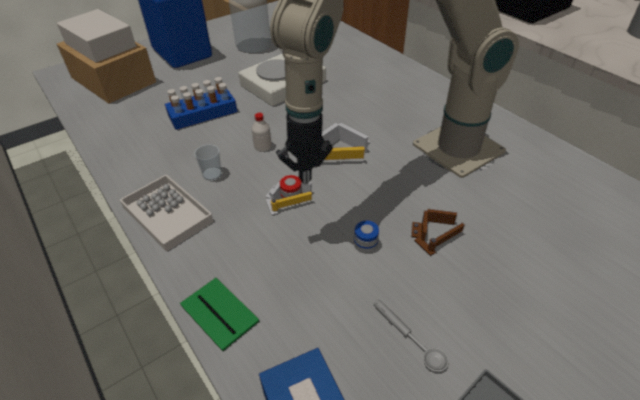

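Run:
```python
from fit import *
for n,b in (('scene',(2.0,1.7)),('side',(-3.2,2.9))):
    for i in range(5):
        p=get_image(n); W=cloud(p)
        t=W[(W[...,2]>54)&(W[...,2]<66)&(np.hypot(W[...,0]-537,W[...,1]+131)<45)]; print(n,len(t),wst(*(t.mean(0)[:2]-b)).round(2))
gate(); print(read_state()['force'])
```

```text
scene 273 [-0.03  0.18]
scene 266 [ 0.28 -0.26]
scene 266 [ 0.38 -0.  ]
scene 272 [0.1 0.2]
scene 270 [0.3  0.13]
side 175 [-0.    0.29]
side 169 [0.23 0.65]
side 171 [0.26 0.29]
side 173 [-0.09  0.08]
side 169 [0.63 0.45]
scene 339 q line -0.026 q centroid 0.016 ends [-40.  67.] [-37. -44.]
side 271 q line -0.011 q centroid 0.004 ends [-39.  65.] [-38. -45.]
[ 1.45324801 -0.14910481  0.49865618]
```

The remaining differences are measurement noise: the jar is home and the gate is at its stop. Handing in.

```bash
python3 -c "
from cell import *
print(finish_job(), read_state()['clock'])"
```

```text
the job is handed in; nothing more can be done
the job is handed in; nothing more can be done
```

The red jar is fully home in the small aluminium station, and the yellow gate is shut behind it. I handed the job in at about 17 s of the 69 s allowed.

**What I did:** I picked the 40 mm high aluminium station; the other aluminium one is 60 mm high and the third is brown. I pushed the jar along the bench with half-open fingers until the vee resisted with about 10 N straight back. Then I swept the gate round from outside with closed fingers until it met its stop at about 7 N.

**Last checks:**
- **Jar:** its centre is within about 0.7 mm of the home position in both the scene and side cameras, over five images each. The lid height is unchanged, so it stands upright on the bench.
- **Gate:** the angle measures between -0.03 and +0.02 rad in both cameras, so it is shut within measurement error.
- **Other things:** in the final pictures the blue jar, beaker, bottle and spoon look undisturbed. I did not re-measure their positions.
- **Arm:** it is lifted clear and touching nothing.

**What disagreed or went off:**
- The raw camera positions differed by about 5–10 mm between views. I corrected them using the wrist camera's measurement of the jar.
- The tool slowly tilted by about 5° as it moved.
- Partway through the gate sweep the tool rose too high. I backed off, lowered it and carried on.

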